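# Gauge a bore through the guide tube and show the rod tip

### The job

Wind the handwheel clockwise until the carriage is fully against its stop, so that the bore of the cylinder block lines up with the sloping guide tube. Then take the gauge rod from its rest, push it down the guide tube until its collar stops on the tube's mouth, and draw it right out again. Finish while still holding the rod: level and still, its tip over the middle of the white reading plate and about 12 cm above it, touching nothing else; leave the carriage home and the canisters and carton where they stand.

Things in the scene. Friction and masses are not known exactly. Their poses are not given: they have to be found in the camera images.
- fixture: Grey bench fixture, fixed; base plate 150 x 370 x 16 mm. z up, origin on the bench. In its frame (mm) the guide tube is over (30, 0), the handwheel at (-20, 180), the carriage slides along y under the tube's low end; its solid block closes the tube unless it is against the stop at its +y end. Tops: tube 148, block 124, crank grip 162 mm. Place and yaw vary.
- tube: Steel guide tube on a post, sloping 35 degrees from level, 50 mm long, inside 12.4 mm, its top 16 mm flared to 24 mm inside, 32 outside. Origin at the centre of its low end; z runs up the tube and out of the mouth (leaning to the fixture's +x, away from the robot): a rod goes in along -z. The lined-up 13 mm bore begins 5 mm past the low end, 35 mm long.
- tube_mouth (a point): Centre of the tube's mouth rim, on its axis, 135 mm above the bench; the rod's collar stops here.
- carriage (a joint): Carriage with the aluminium cylinder block, sliding along the fixture's +y, in m: 0.0528 is against the stop (home), starts at 0.002 to 0.026. Moved only by the handwheel, 12 mm per radian.
- wheel (a joint): Handwheel angle in rad, grows clockwise seen from above; 4.4 is where the carriage meets its stop (a hard end; 12 mm of carriage per rad); starts at 0.2 to 2.2. It turns with 2 to 4 N at the crank grip and stays where it is left.
- wheel_hub (a point): Top centre of the aluminium disc handwheel (120 mm across, axis vertical), on its axis, 118 mm above the bench.
- crank_mid (a point): The handwheel's upright black round crank grip, 17 mm across, 44 mm tall (118 to 162 mm above the bench), 45 mm from the wheel's axis; it spins freely on its pin, so it can be held at a fixed yaw while carried round. This point: on its axis, 146 mm above the bench, the height to grip.
- rod: Gauge rod, loose, about 120 g. Origin on its axis at the collar's seating face, x towards the tip. Steel rod 8 mm across, 85 mm from collar to tapered tip (scribed rings near it); aluminium collar 30 mm across at x -6 to 0 mm; black square handle 16 x 16 mm at x -96 to -6 mm. Starts level in the rest, axis 55 mm above the bench, tip turned roughly towards the robot.
- rod_tip (a point): The rod's tip, 85 mm from the collar's seating face.
- rod_grip (a point): Point on the axis of the rod's handle, 40 mm behind the collar's seating face, free on both sides in the rest and the best place to grip it from above, across the rod; when the collar is seated a gripper held square to the rod is clear of the tube.
- rest: Fixed grey plastic rest, 185 x 50 mm, two open-topped saddles (up to 60 mm high) under the rod's front and under the handle's far end; origin on the bench below the rod's collar, its x axis points from the tip to the handle end. Its yaw and place vary.
- plate_mid (a point): Middle of the top of the white reading plate, fixed flat on the bench, 120 x 120 mm, 6 mm thick; its place varies.
- plate: The reading plate itself; origin at the middle of its underside.
- canister1: White filter canister, 72 mm across, 85 mm tall, loose, not to be disturbed; origin at the centre of its foot.
- canister2: A second one, the same.
- carton: Black flat carton 160 x 100 x 40 mm, loose, not to be disturbed; origin at the centre of its underside.
Things that resemble listed ones, but are neither listed nor needed, are in the scene too. What is meant by the rod is not red, and is the larger of those in its own colour.

How it is judged:
By the outcome, as a careful person would: the job done as asked, in the order asked, and still so for the second after the job is handed in, while the arm keeps its last pose, push and grip.
It also fails if it takes over 64 s, if anything falls off the work surface, if the arm or the gripper's body presses on something with over 40 N, if the wrist force passes 120 N, or if a joint passes its speed limit or range.

### The arm

A 6-joint arm with a two-finger parallel gripper is mounted at the origin on the work surface. World frame = base frame: x ahead of the robot, y to its left, z up, the work surface at z = 0. Lengths are in m, angles in degrees, forces in N, time in s.
With the tool pointing down it reaches from about 0.4 to 0.825 m from the base axis. Payload 7 kg.
Tool frame: the origin (TCP) lies on the centre line of the jaws, within the pads' length; the fingertips stand 19 mm ahead of it and the grasp point (between the pads) is the TCP (r.tip_extent is the distance from the TCP to the fingertips, in m); z points along the fingers, y is the line along which they close (so a half turn about z gives the same grasp; the last joint's range is limited). The gripper opens to 88 mm and grips with 3 to 60 N. Pads are 19 mm wide; open, the fingers measure 130 mm over their backs; the gripper's body (78 mm by 193 mm) begins 47 mm behind the grasp point.
Start: joints at [87.554, 20.546, 0.682, 0, -70.136, -16.507], TCP at [0.219, 0.638, 0.222] pointing down, gripper open.
Joint ranges: [-176.03, 176.03], [-82.01, 121.73], [-58.28, 71.71], [-173.87, 95.51], [-174.79, -0.11], [-173.66, 173.66]. Speed limits (degrees/s): [136.94, 136.94, 172.46, 180, 180, 180].

### API

Orientations are given as [roll, pitch, yaw] about the fixed x, y, z axes, in that order (R = Rz(yaw) Ry(pitch) Rx(roll)).
In Python, from plant import r gives the robot as it stands. The module is installed in compiled form; this text tells all that it offers.
- The arm moves only by the tool jog_arm, never from a script. Its argument "deltas" is a list that holds one entry, the list of rows, each a list of 5 numbers: the opening, from -1 (shut) to 1 (fully open), then the shift along the world's x, y, z in cm, then the turn about the world's z in rad. In form: [[[claw, dx, dy, dz, turn], ...]]. A call has 1 to 8 rows; each row shifts and turns the commanded pose from where the row before left it; what a row does not reach is not made up. A row lasts 1/8 s, in which the tool goes at most 62.5 mm and 10.7 degrees, less where a joint would pass 70% of its speed; a pose out of reach is approached as far as the arm can. A call with a gripper value outside its range is refused whole. The fingers move at their own pace and stop on an object; "force" is the grip in N (left out, the last holds). Time passes only in rows, so rows that do not move let the fingers close. It gives the time, the measured TCP pose, the force, the opening and the grip force at its end, in the units of the state.
- r.get_state(): the state, without advancing time (a new reading comes with each control period).
- r.capture(name): name is "side" or "top" or "wrist"; returns the picture (480x640x3 uint8, blue, green, red); there is no depth.
- r.camera_info(name): a dict with "fx", "fy", "cx", "cy" (pixels), "view" (4x4, takes a point from world to camera coordinates). Camera axes: x right, y up, looking along -z (the intrinsics and any distortion apply to the point x, -y, -z); pixel columns grow to the right and rows downward; lengths in m; the calibration is good to about 2 mm. A picture is of the moment at which its call begins: read the wrist's pose just before it. camera_info takes no time and is no camera call; for the wrist camera it gives the pose at the moment of the call.
- r.close_job(): hands the job in; it is judged then, once.
The state is a dict: "time_s": time; "joints": joint angles; "qd": joint speeds; "joint_torque": joint torques, N m; "tcp_pos": TCP position; "eef_rot": TCP orientation; "contact_force": force on the tool from outside, world axes, zero at the start; "moment": the same for the moment, N m; "gripper_width": finger opening in m; "gripper_force": force on a finger pad.
Only numpy, scipy, OpenCV 4.12 (cv2) and the standard library are available. Lean on these libraries where they do the work, as an engineer would, in place of code of your own. Each camera call takes 0.05 s, during which the arm holds its last target. There are 200 camera calls.

## Working session

There is one attempt and no reset: what is moved stays moved. The work goes in short steps, Python scripts to look and compute and a tool call to move; the robot and the scene stay as the last step left them, time stands still between calls to the robot, and variables do not carry over. Pictures are saved under pics/ and viewed, at most 10 in all, crops included, and the job is handed in when it is done.

Besides the shell and the picture viewer there is one more tool, called after "Emit:" as name([rows], argument=value, ...), one row to a line, values as JSON. jog_arm: Moves the arm, as the interface text tells. Its arguments: {"type":"object","properties":{"deltas":{"type":"array"},"force":{"type":"number"}},"required":["deltas"]}

```bash
mkdir -p pics
cat > h.py <<'E'
import numpy as np, cv2
from plant import r
def cap(n,f=None):
    i=r.camera_info(n); im=r.capture(n)
    if f: cv2.imwrite('pics/'+f,im)
    return im,i
def proj(i,P):
    P=np.atleast_2d(P); c=(i['view']@np.c_[P,np.ones(len(P))].T).T
    return np.c_[i['fx']*c[:,0]/-c[:,2]+i['cx'], i['fy']*-c[:,1]/-c[:,2]+i['cy']]
def ray(i,px):
    V=np.array(i['view']);R=V[:3,:3];o=-R.T@V[:3,3]
    d=R.T@np.array([(px[0]-i['cx'])/i['fx'],-(px[1]-i['cy'])/i['fy'],-1.]); return o,d/np.linalg.norm(d)
def onz(i,px,z):
    o,d=ray(i,px); return o+d*(z-o[2])/d[2]
def tri(a):  # list of (info,px)
    A=np.zeros((3,3));b=np.zeros(3)
    rs=[ray(i,p) for i,p in a]
    for o,d in rs:
        M=np.eye(3)-np.outer(d,d);A+=M;b+=M@o
    X=np.linalg.solve(A,b)
    return X,[np.linalg.norm((np.eye(3)-np.outer(d,d))@(X-o))*1000 for o,d in rs]
E
python3 - <<'E'
from h import *
np.set_printoptions(precision=4,suppress=True)
s=r.get_state();print(s)
for n in ['side','top','wrist']:
    im,i=cap(n,n+'1.png'); print(n,{k:v for k,v in i.items() if k!='view'}); o,d=ray(i,(320,240)); print(o,d)
E
```

```text
{'time_s': 0.0, 'joints': array([ 87.5544,  20.5913,   0.6331,  -0.021 , -70.1357, -16.5067]), 'qd': array([ 0.0348,  0.0837,  0.0393, -0.0184, -0.0134, -0.0324]), 'joint_torque': array([  0.0009, -58.2722,  29.305 ,   6.9975,   0.007 ,  -0.0001]), 'tcp_pos': array([0.2191, 0.6379, 0.2215]), 'eef_rot': array([179.9044,  -0.0078, -18.9594]), 'contact_force': array([-0.0481,  0.8105,  0.3468]), 'moment': array([ 0.0174, -0.0026,  0.0216]), 'gripper_force': 0.0, 'gripper_width': 0.0874984412868956}
side {'fx': 533.2777677452447, 'fy': 533.2777677452447, 'cx': 318.9273554865073, 'cy': 239.7144872936072}
[0.1229 0.4447 0.9792] [ 0.3898 -0.4742 -0.7894]
top {'fx': 455.66548157447784, 'fy': 455.66548157447784, 'cx': 319.1668762692982, 'cy': 245.73312318116632}
[ 0.4066 -0.0925  1.0296] [ 0.177   0.0058 -0.9842]
wrist {'fx': 335.9654578760764, 'fy': 335.9654578760764, 'cx': 319.5061260843574, 'cy': 234.37306137552108}
[0.2861 0.6139 0.3841] [-0.266   0.0877 -0.96  ]
```

View pics/top1.png

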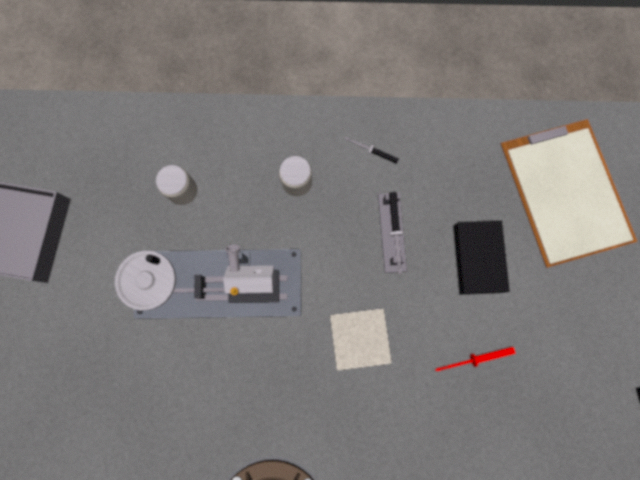

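View pics/side1.png

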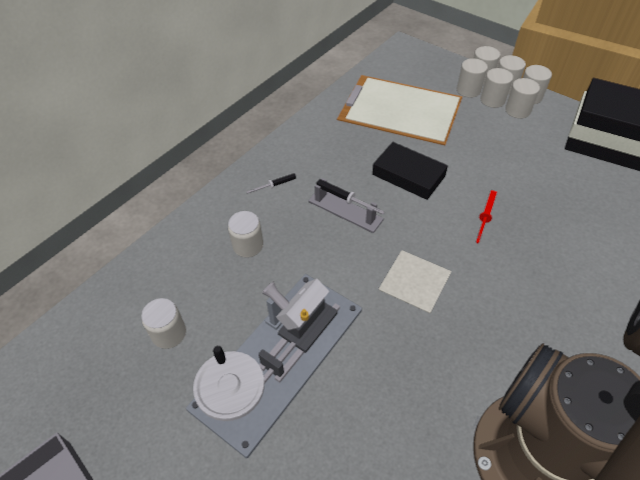

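Top view: wheel (145,281), crank (152,259), tube mouth (234,248), carriage block (253,280), rod handle (394,210), collar (396,233), tip (400,268), plate (361,339). Side view: crank (219,354), wheel (229,385), tube mouth (270,290), rod handle (333,190), collar (350,196), plate (415,280).

```bash
cat >> h.py <<'E'
def blob(im,win,f):
    x0,x1,y0,y1=win; c=im[y0:y1,x0:x1].astype(int); m=f(c).astype(np.uint8)
    n,l,st,ce=cv2.connectedComponentsWithStats(m); k=1+np.argmax(st[1:,4]); 
    p=np.argwhere(l==k)[:,::-1]+[x0,y0]; return p
dark=lambda c:c.max(2)<45
E
python3 - <<'E'
from h import *
np.set_printoptions(precision=4,suppress=True)
im={n:cv2.imread(f'pics/{n}1.png') for n in('top','side')}; I={n:r.camera_info(n) for n in im}
def t(name,wt,ws,f=dark):
    a=blob(im['top'],wt,f);b=blob(im['side'],ws,f)
    print(name,len(a),len(b),a.mean(0),b.mean(0),*tri([(I['top'],a.mean(0)),(I['side'],b.mean(0))]))
    return a,b
t('crank',(140,165,248,268),(208,232,340,368))
a,b=t('handle',(380,405,185,236),(312,355,176,205))
for p,n in((a,'top'),(b,'side')):
    (c,s,an)=cv2.minAreaRect(p.astype(np.float32)); print(c,s,an); print(onz(I[n],c,.055))
# plate
pl=lambda c:c.min(2)>150
a,b=t('plate',(325,400,300,380),(375,455,245,315),pl)
# rough wheel: bright disc
for n,w in (('top',(105,185,240,318)),('side',(185,275,340,425))):
    p=blob(im[n],w,lambda c:c.min(2)>125); h=cv2.convexHull(p.astype(np.int32)); e=cv2.fitEllipse(h); print(n,e,onz(I[n],e[0],.118))
for nm,w in(('top',(240,280,262,295)),):pass
for px in((295,172),(172,181)): print('can',onz(I['top'],px,.085))
print('mouth',tri([(I['top'],(234,248)),(I['side'],(270,290))]))
print('base corners top',[onz(I['top'],p,.016) for p in((300,249),(300,317),(135,318))])
print('holes', [onz(I['top'],p,.016) for p in((293,254),(293,312),(140,312))],[onz(I['side'],p,.016) for p in((306,279),(353,309),(244,444),(195,405))])
print('carton',[onz(I['top'],p,.04) for p in((457,222),(501,222),(507,291),(461,293))])
E
```

```text
crank 44 136 [153.8182 259.6136] [219.1544 354.6912] [0.5205 0.2407 0.1373] [np.float64(0.3538754375721805), np.float64(0.35387543757218504)]
handle 183 236 [393.5027 210.3989] [332.3686 189.3347] [ 0.6507 -0.2468  0.0557] [np.float64(0.7506012692684713), np.float64(0.7506012692684575)]
(392.477294921875, 211.5010223388672) (35.100120544433594, 8.082563400268555) 87.39744567871094
[ 0.649  -0.2443  0.055 ]
(331.6804504394531, 189.27560424804688) (32.75638198852539, 7.75257682800293) 24.775142669677734
[ 0.6517 -0.2467  0.055 ]
plate 3001 2559 [360.2349 338.8997] [415.118  280.5815] [ 0.3712 -0.1804  0.0031] [np.float64(0.19298354116321662), np.float64(0.19298354116319666)]
top ((142.54881286621094, 280.189697265625), (59.87131118774414, 66.13863372802734), 49.090423583984375) [0.4806 0.2669 0.118 ]
side ((225.4882354736328, 364.9618835449219), (93.52045440673828, 116.12187194824219), 26.92971420288086) [0.5075 0.2432 0.118 ]
can [ 0.7245 -0.0295  0.085 ]
can [0.6984 0.235  0.085 ]
mouth (array([0.5472, 0.0845, 0.125 ]), [np.float64(2.0627615354174287), np.float64(2.0627615354172564)])
base corners top [array([ 0.5672, -0.0419,  0.016 ]), array([ 0.4159, -0.0465,  0.016 ]), array([0.4054, 0.3165, 0.016 ])]
holes [array([ 0.5555, -0.0265,  0.016 ]), array([ 0.4265, -0.0307,  0.016 ]), array([0.4187, 0.3066, 0.016 ])] [array([ 0.5561, -0.0314,  0.016 ]), array([ 0.4317, -0.0334,  0.016 ]), array([0.4215, 0.3065, 0.016 ]), array([0.5416, 0.3111, 0.016 ])]
carton [array([ 0.632 , -0.3896,  0.04  ]), array([ 0.6341, -0.4871,  0.04  ]), array([ 0.4816, -0.4935,  0.04  ]), array([ 0.475 , -0.3941,  0.04  ])]
```

Emit:
jog_arm([
  [[1,0,-5.3,3,0.16],[0.3,0.5,-5.5,0,0.17],[0.3,3,-5,0,0],[0.3,3,-5,0,0],[0.3,4.5,-4,0,0],[0.3,4.5,-4,0,0],[0.3,4.5,-3.5,0,0],[0.3,4,-3.5,0,0]],
])

```text
time_s: 1.15
tcp_pos: [0.4605, 0.2789, 0.2525]
eef_rot: [-180.0, -0.0, -0.1]
contact_force: [-0.2, 1.4, -0.5]
gripper_width: 0.0571
gripper_force: 0.0
```

Run:
```python
from h import *
im,i=cap('wrist','w2.png'); s=r.get_state(); print(s['time_s'],s['tcp_pos'],s['eef_rot'],s['qd'])
np.save('w2.npy',i['view'])
```

```text
1.2 [0.46341902 0.27560719 0.25218198] [ 1.79895287e+02 -1.58690523e-02 -1.63289547e-01] [ 4.81248877 -0.83745701 -1.82593623 -0.91738043  0.20502451 -8.577095  ]
```

View pics/w2.png

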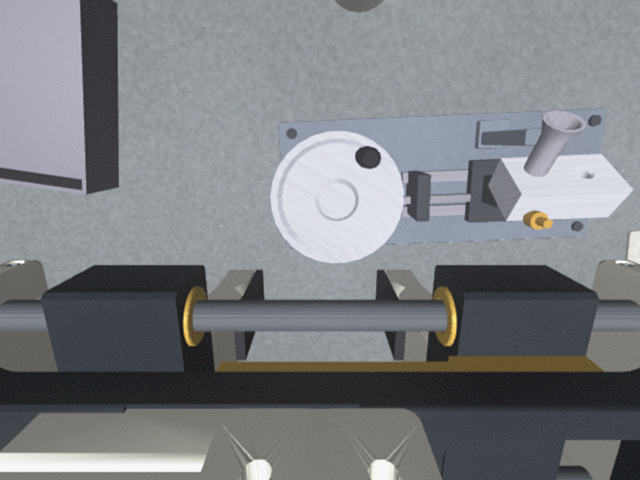

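Wrist view: wheel centre ≈(337,196), crank top ≈(369,157), tube mouth ≈(561,124), block right of the stop. I take a second wrist place with a 10 cm baseline.

Emit:
jog_arm([
  [[0.3,0,-5,0,0],[0.3,0,-5,0,0],[0.3,0,0,0,0],[0.3,0,0,0,0]],
])

```text
time_s: 1.7
tcp_pos: [0.4594, 0.1803, 0.2526]
eef_rot: [-180.0, -0.0, -0.1]
contact_force: [0.1, 0.6, 0.0]
gripper_width: 0.0568
gripper_force: 0.0
```

Run:
```python
from h import *
np.set_printoptions(precision=4,suppress=True)
im,i=cap('wrist','w3.png'); np.save('w3.npy',i['view'])
j=dict(i); j['view']=np.load('w2.npy'); im2=cv2.imread('pics/w2.png')
P=dict(crank=[.5205,.2407,.16],hub=[.48,.262,.118],mouth=[.5472,.0845,.135])
for k,v in P.items(): print(k,proj(j,v),proj(i,v))
s=r.get_state(); print(s['time_s'],s['tcp_pos'],s['eef_rot'])
```

```text
crank [[369.3375 157.4229]] [[236.1285 155.8558]]
hub [[336.9423 201.8793]] [[226.5022 200.6359]]
mouth [[563.5264 121.5422]] [[439.0616 119.9263]]
1.75 [0.4593 0.1808 0.2525] [-179.9905   -0.0057   -0.0426]
```

View pics/w3.png

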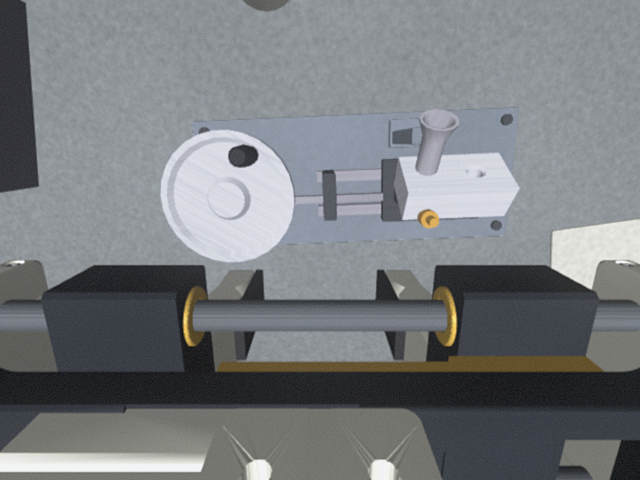

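Second wrist view: wheel (228,197), crank top ≈(240,155), mouth ≈(439,121), base screws (204,132), (506,119), (496,225).

Run:
```python
from h import *
np.set_printoptions(precision=4,suppress=True)
i=r.camera_info('wrist'); A,B=dict(i),dict(i); A['view']=np.load('w2.npy');B['view']=np.load('w3.npy')
a,b=cv2.imread('pics/w2.png'),cv2.imread('pics/w3.png')
def C(im,w,f): 
    p=blob(im,w,f); return cv2.fitEllipse(cv2.convexHull(p.astype(np.int32))),p
ea,pa=C(a,(350,390,140,175),dark);eb,pb=C(b,(222,265,138,175),dark)
print('crank centroid',pa.mean(0),pb.mean(0),*tri([(A,pa.mean(0)),(B,pb.mean(0))]))
br=lambda c:c.min(2)>150
ea,_=C(a,(262,412,122,268),br);eb,_=C(b,(152,302,122,266),br); print(ea,eb)
X,e=tri([(A,ea[0]),(B,eb[0])]); print('wheel',X,e,onz(A,ea[0],.118),onz(B,eb[0],.118))
print('mouth',tri([(A,(561.5,123.5)),(B,(439,121))]),onz(A,(561.5,123.5),.135),onz(B,(439,121),.135))
h={}
for n,p,q in(('h1',(291,133),(204,132)),('h2',(595,120.5),(506.5,119)),('h3',(577,226.5),(496.5,225))):
    X,e=tri([(A,p),(B,q)]); print(n,X,e,onz(A,p,.016),onz(B,q,.016))
```

```text
Traceback (most recent call last):
  File "h.py", line 24, in blob
    n,l,st,ce=cv2.connectedComponentsWithStats(m); k=1+np.argmax(st[1:,4]);
                                                       ~~~~~~~~~^^^^^^^^^^
ValueError: attempt to get argmax of an empty sequence
```

```bash
cat > m.py <<'E'
from h import *
np.set_printoptions(precision=4,suppress=True)
i=r.camera_info('wrist'); A,B=dict(i),dict(i); A['view']=np.load('w2.npy');B['view']=np.load('w3.npy')
a,b=cv2.imread('pics/w2.png'),cv2.imread('pics/w3.png')
dark=lambda c:c.max(2)<75
def C(im,w,f): 
    p=blob(im,w,f); return cv2.fitEllipse(cv2.convexHull(p.astype(np.int32))),p
ea,pa=C(a,(350,390,140,175),dark);eb,pb=C(b,(222,265,138,175),dark)
print('crank centroid',pa.mean(0),pb.mean(0),*tri([(A,pa.mean(0)),(B,pb.mean(0))]))
br=lambda c:c.min(2)>150
ea,_=C(a,(262,412,122,268),br);eb,_=C(b,(152,302,122,266),br); print(ea,eb)
X,e=tri([(A,ea[0]),(B,eb[0])]); print('wheel',X,e,onz(A,ea[0],.118),onz(B,eb[0],.118))
print('mouth',tri([(A,(561.5,123.5)),(B,(439,121))]),onz(A,(561.5,123.5),.135),onz(B,(439,121),.135))
h={}
for n,p,q in(('h1',(291,133),(204,132)),('h2',(595,120.5),(506.5,119)),('h3',(577,226.5),(496.5,225))):
    X,e=tri([(A,p),(B,q)]); print(n,X,e,onz(A,p,.016),onz(B,q,.016))
E
python3 m.py
```

```text
crank centroid [366.379  155.9879] [245.6349 154.9737] [0.5204 0.2393 0.1334] [np.float64(0.15947954079214605), np.float64(0.15947954079247134)]
((321.0029602050781, 198.0372314453125), (179.07131958007812, 181.7545928955078), 89.08793640136719) ((224.27659606933594, 196.3263702392578), (132.10333251953125, 149.4835968017578), 111.9780502319336)
wheel [0.4768 0.276  0.0748] [np.float64(0.32207527811533815), np.float64(0.32207527811530495)] [0.4834 0.2762 0.118 ] [0.4839 0.2637 0.118 ]
mouth (array([0.5463, 0.0832, 0.1312]), [np.float64(0.34599645395902545), np.float64(0.34599645395920314)]) [0.5457 0.0858 0.135 ] [0.5464 0.0845 0.135 ]
h1 [0.5415 0.3099 0.0173] [np.float64(0.01612683535797701), np.float64(0.016126835357869313)] [0.5415 0.31   0.016 ] [0.5415 0.3103 0.016 ]
h2 [ 0.5549 -0.0286  0.0216] [np.float64(0.1600420640423321), np.float64(0.16004206404238222)] [ 0.5551 -0.0329  0.016 ] [ 0.5555 -0.0315  0.016 ]
h3 [ 0.4325 -0.0369  0.0167] [np.float64(0.298221416829458), np.float64(0.29822141682938125)] [ 0.4321 -0.0375  0.016 ] [ 0.4327 -0.0373  0.016 ]
```

```bash
cat >> m.py <<'E'
print('---')
for p,q in(((337.5,197),(228,196)),):
    print('hub',tri([(A,p),(B,q)]),onz(A,p,.118),onz(B,q,.118))
for n,im,I,w,z in(('A',a,A,(262,412,122,268),.118),('B',b,B,(152,302,122,266),.118)):
    g=cv2.medianBlur(im,3)[w[2]:w[3],w[0]:w[1]]; g=cv2.cvtColor(g,cv2.COLOR_BGR2GRAY)
    c=cv2.HoughCircles(g,cv2.HOUGH_GRADIENT,1.5,20,param1=120,param2=20,minRadius=60,maxRadius=72); c=c[0,0]; print(n,c+[w[0],w[2],0],onz(I,c[:2]+[w[0],w[2]],.118))
for n,I,p in(('A',A,pa),('B',B,pb)): print(n,p.min(0),p.max(0))
T=r.camera_info('top');S=r.camera_info('side')
E
python3 m.py | sed -n '/---/,$p'
python3 - <<'E'
import cv2
a,b=cv2.imread('pics/w2.png'),cv2.imread('pics/w3.png')
import numpy as np
f=lambda c:cv2.resize(c,None,fx=5,fy=5,interpolation=cv2.INTER_NEAREST)
cv2.imwrite('pics/c4.png',np.hstack([f(a[130:190,340:412]),f(b[130:190,212:284])]))
E
```

```text
---
hub (array([0.4837, 0.2614, 0.1143]), [np.float64(0.10546383105770042), np.float64(0.10546383105782291)]) [0.4844 0.2616 0.118 ] [0.4842 0.2604 0.118 ]
A [337.75 196.25  66.15] [0.4851 0.2614 0.118 ]
B [221.75 200.75  71.1 ] [0.4799 0.2662 0.118 ]
A [356 147] [379 167]
B [229 145] [257 166]
```

View pics/c4.png

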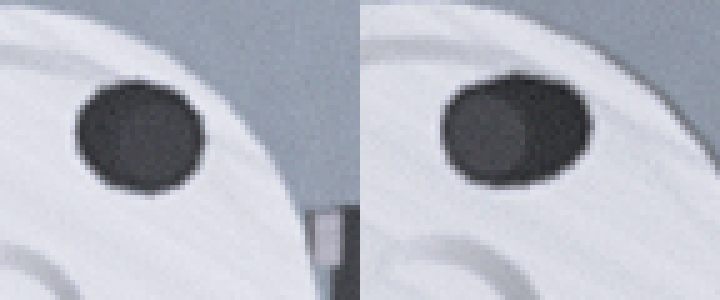

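Crop: the crank's lighter top face is centred at ≈(372.4,157) in the first wrist view and ≈(237,157.4) in the second.

```bash
cat >> m.py <<'E'
print('+++');p,q=(371.8,157),(237,157.4)
print('cranktop',tri([(A,p),(B,q)]),onz(A,p,.162),onz(B,q,.162))
E
python3 m.py | sed -n '/+++/,$p'
```

```text
+++
cranktop (array([0.5202, 0.2394, 0.1632]), [np.float64(0.7081946936282048), np.float64(0.708194693628245)]) [0.5209 0.2392 0.162 ] [0.5195 0.2396 0.162 ]
```

Emit:
jog_arm([
  [[0.3,3.05,2.95,0,0],[0.3,3.05,2.95,0,0],[0.3,0,0,-4,0],[0.3,0,0,-4,0],[0.3,0,0,-2.65,0],[-0.5,0,0,0,0],[-1,0,0,0,0],[-1,0,0,0,0]],
], force=15)

```text
time_s: 2.75
tcp_pos: [0.5209, 0.2402, 0.1474]
eef_rot: [-179.9, -0.1, -0.0]
contact_force: [-0.5, -0.0, 0.6]
gripper_width: 0.0327
gripper_force: 0.0
```

Emit:
jog_arm([
  [[-1,0,0,-0.1,0],[-1,0,0,0,0],[-1,0,0,0,0],[-1,0,0,0,0]],
])

```text
time_s: 3.25
tcp_pos: [0.5206, 0.2398, 0.1456]
eef_rot: [-180.0, -0.1, -0.0]
contact_force: [-1.1, 1.1, 5.8]
gripper_width: 0.0164
gripper_force: 15.0
```

Emit:
jog_arm([
  [[-1,-0.57,-0.75,0,0],[-1,-0.71,-0.62,0,0],[-1,-0.82,-0.46,0,0],[-1,-0.9,-0.27,0,0],[-1,0,0,0,0]],
])

```text
time_s: 3.88
tcp_pos: [0.4897, 0.2188, 0.1456]
eef_rot: [-179.9, -0.0, -0.0]
contact_force: [-3.4, 6.0, 8.7]
gripper_width: 0.0163
gripper_force: 15.0
```

Emit:
jog_arm([
  [[-1,-0.94,0,0,0],[-1,-0.93,0.11,0,0],[-1,-0.89,0.31,0,0],[-1,-0.81,0.48,0,0],[-1,-0.69,0.64,0,0],[-1,-0.54,0.77,0,0],[-1,-0.37,0.87,0,0],[-1,-0.18,0.92,0,0]],
])

```text
time_s: 4.88
tcp_pos: [0.4371, 0.2589, 0.1456]
eef_rot: [179.9, -0.1, -0.0]
contact_force: [6.0, -1.3, 6.9]
gripper_width: 0.0167
gripper_force: 15.0
```

Emit:
jog_arm([
  [[-1,0.06,0.94,0,0],[-1,0.22,0.92,0,0],[-1,0.4,0.85,0,0]],
])

```text
time_s: 5.25
tcp_pos: [0.4429, 0.2855, 0.1455]
eef_rot: [179.9, 0.0, -0.0]
contact_force: [-1.6, -2.1, 11.8]
gripper_width: 0.0164
gripper_force: 15.0
```

Run:
```python
from h import *
im,i=cap('top','t5.png'); a=cv2.imread('pics/top1.png')
f=lambda c:cv2.resize(c[225:325,105:305],None,fx=3,fy=3,interpolation=cv2.INTER_CUBIC)
cv2.imwrite('pics/c5.png',np.vstack([f(a),f(im)])); s=r.get_state(); print(s['tcp_pos'],s['contact_force'])
```

```text
[0.4436712  0.28664408 0.14552385] [-1.97480637  1.37925246 10.6614846 ]
```

View pics/c5.png

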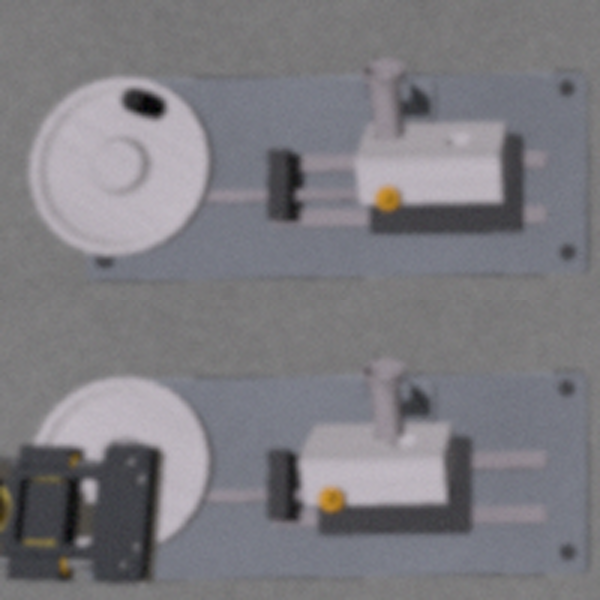

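Crop: the carriage has moved ≈53 px (≈37 mm, as expected for 180°) and its dark base edge stands ≈20 px (≈14 mm) from the stop; about 1 rad left.

Emit:
jog_arm([
  [[-1,0.57,0.75,0,0],[-1,0.71,0.62,0,0],[-1,0.82,0.46,0,0],[-1,0,0,0,0]],
])

```text
time_s: 5.8
tcp_pos: [0.4649, 0.305, 0.1456]
eef_rot: [180.0, -0.0, -0.0]
contact_force: [1.3, 2.7, 7.6]
gripper_width: 0.0162
gripper_force: 15.0
```

Emit:
jog_arm([
  [[-1,0.45,0.16,0,0],[-1,0.45,0.11,0,0],[-1,0,0,0,0]],
])

```text
time_s: 6.18
tcp_pos: [0.47, 0.3057, 0.1445]
eef_rot: [179.8, 0.3, -0.1]
contact_force: [-13.8, -0.2, 14.5]
gripper_width: 0.0162
gripper_force: 15.0
```

Emit:
jog_arm([
  [[-1,0.4,0.1,0,0],[-1,0,0,0,0],[-1,0,0,0,0]],
])

```text
time_s: 6.55
tcp_pos: [0.4727, 0.3057, 0.1438]
eef_rot: [179.7, 0.5, -0.1]
contact_force: [-16.9, -1.2, 13.7]
gripper_width: 0.0161
gripper_force: 15.0
```

Run:
```python
from h import *
im,i=cap('top','t6.png'); 
c=im[225:325,105:305]; g=cv2.imread('pics/t5.png')[225:325,105:305]
print(c[72,60:170].max(1)); print(g[72,60:170].max(1))
```

```text
[190 180 158 134 111 116 125 130 136 134 133 134 131 135 131 131 134 130
 131 132 133 132 133 133 130 131 130 127 119 105  89  84  78  74  70  55
  46  40  50  80 107 116  98  77  70  71  69  67  75  71  72  68  69  73
  75  70  72  74  71  70  75  72  72  73  72  71  73  70  71  70  69  67
  67  72  67  72  71  69  71  67  68  72  70  70  68  70  69  74  71  74
  70  73  82 110 131 139 145 140 143 144 139 144 142 143 140 138 140 143
 142 143]
[184 171 155 131 116 114 125 129 132 133 132 135 135 131 132 130 134 132
 131 131 133 132 131 133 133 132 130 130 120 101  89  86  82  77  70  53
  46  43  51  86 115 139 148 148 146 125 103  79  72  72  72  70  72  69
  69  71  74  70  73  73  71  74  71  72  71  72  72  69  71  69  72  71
  70  71  70  69  72  70  69  68  68  68  66  71  71  70  65  67  66  71
  67  70  67  74  68  71  89 110 134 139 142 142 142 140 139 141 144 144
 144 145]
```

Emit:
jog_arm([
  [[0.3,0,0,0,0],[0.3,0,0,0,0],[0.3,0,0,4,0],[0.3,0,0,4,0],[0.3,-0.6,-4,2.6,0],[0.3,-0.6,-5,0,0],[0.3,-0.6,-3,0,0],[0.3,0,0,0,0]],
])

```text
time_s: 7.6
tcp_pos: [0.4589, 0.1864, 0.2509]
eef_rot: [180.0, 0.0, -0.2]
contact_force: [-0.2, 0.4, -0.5]
gripper_width: 0.057
gripper_force: 0.0
```

Run:
```python
from h import *
im,i=cap('wrist','w7.png'); np.save('w7.npy',i['view']); s=r.get_state(); print(s['time_s'],s['tcp_pos'],s['gripper_width'],s['contact_force'])
cv2.imwrite('pics/c7.png',cv2.resize(im[90:260,150:530],(760,340),interpolation=cv2.INTER_CUBIC))
```

```text
7.65 [0.45939177 0.18750704 0.25086147] 0.057146642359597044 [ 0.12753969  0.65606218 -0.36279476]
```

View pics/c7.png

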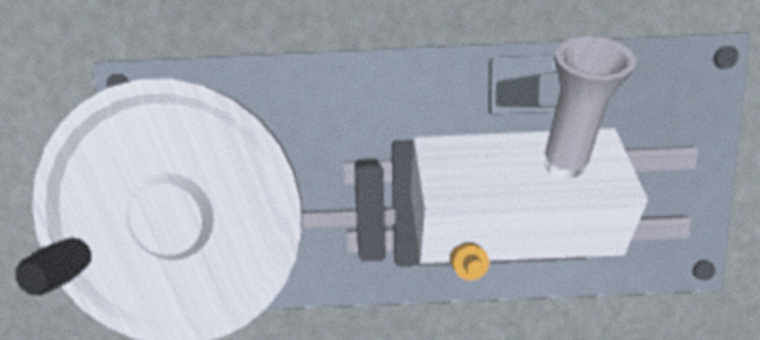

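Run:
```python
from h import *
np.set_printoptions(precision=4,suppress=True)
i=r.camera_info('wrist'); V=[dict(i,view=np.load(f'w{k}.npy')) for k in(2,3,7)]
im=[cv2.imread(f'pics/w{k}.png') for k in(2,3,7)]
org=lambda c:(c[...,2]-c[...,0]>70)
o=[blob(m,(300,570,195,235),org).mean(0) for m in im]; print('orange',o)
X,e=tri([(V[0],o[0]),(V[1],o[1])]); print(X,e); Y=onz(V[2],o[2],X[2]); print(Y,'travel',Y-X)
print('bore start', tri([(V[0],(588.5,175)),(V[1],(475,173))]),[onz(V[1],(475,173),z) for z in(.1035,.124)])
print('bore now',onz(V[2],(150+282,90+82.5),.1035))
# tube mouth in w7
print('mouth',onz(V[2],(150+297.5,90+30),.135), 'hub',onz(V[2],(150+84.5,90+107.5),.122),[onz(V[2],(150+x/2,90+y/2),.118) for x,y in((34,210),(301,210),(167,78),(167,345))])
print('crank top',onz(V[2],(150+17,90+138.5),.162))
```

```text
orange [array([539.3789, 220.1836]), array([429.2278, 218.9662]), array([384.7227, 220.6429])]
[0.4642 0.0811 0.1221] [np.float64(0.05521964958935081), np.float64(0.05521964958919876)]
[0.4624 0.1271 0.1221] travel [-0.0017  0.046  -0.    ]
bore start (array([0.5043, 0.0444, 0.1205]), [np.float64(0.23377961928121954), np.float64(0.23377961928127142)]) [array([0.503 , 0.0366, 0.1035]), array([0.5048, 0.046 , 0.124 ])]
bore now [0.503  0.0825 0.1035]
mouth [0.5464 0.0843 0.135 ] hub [0.4834 0.2592 0.122 ] [array([0.485 , 0.3196, 0.118 ]), array([0.4848, 0.2018, 0.118 ]), array([0.5406, 0.2571, 0.118 ]), array([0.4217, 0.2653, 0.118 ])]
crank top [0.4657 0.3027 0.162 ]
```

Crop: crank now at ≈(−x,+y) of the hub; the block's bore ring sits right at the tube's low end (bore y 0.0825 vs tube axis 0.0825, travel 46 mm, blocked at 17 N) — carriage home. On to the rod.

Emit:
jog_arm([
  [[0.3,1,-5.5,0,0],[0.3,1,-5.5,0,0],[0.3,1,-5.5,0,0],[0.3,1,-5.5,0,0],[0.3,1,-5.5,0,0],[0.3,1,-5.5,0,0],[0.3,1,-5,0,0],[0.3,0,0,0,0]],
])

```text
time_s: 8.65
tcp_pos: [0.5301, -0.1941, 0.2494]
eef_rot: [180.0, 0.1, -0.3]
contact_force: [-0.7, -0.3, 0.4]
gripper_width: 0.0569
gripper_force: 0.0
```

Run:
```python
from h import *
im,i=cap('wrist','w8.png'); np.save('w8.npy',i['view']); s=r.get_state(); print(s['time_s'],s['tcp_pos'],s['gripper_width'],s['contact_force'])
```

```text
8.7 [ 0.52984105 -0.19269326  0.24954286] 0.05694863730848208 [ 0.38273281  1.10495003 -0.0616113 ]
```

Emit:
jog_arm([
  [[0.3,0,-4,0,0],[0.3,0,-4,0,0],[0.3,0,0,0,0],[0.3,0,0,0,0]],
])

```text
time_s: 9.2
tcp_pos: [0.5298, -0.2705, 0.2505]
eef_rot: [-180.0, 0.0, -0.0]
contact_force: [-0.6, 0.8, 1.4]
gripper_width: 0.0567
gripper_force: 0.0
```

Run:
```python
from h import *
im,i=cap('wrist','w9.png'); np.save('w9.npy',i['view']); s=r.get_state(); print(s['time_s'],s['tcp_pos'],s['gripper_width'],s['contact_force'])
a=cv2.imread('pics/w8.png'); cv2.imwrite('pics/c9.png',np.vstack([a[0:270],im[0:270]]))
```

```text
9.25 [ 0.52982105 -0.27032544  0.25074898] 0.05671971230122334 [0.65240792 0.17914355 0.4248354 ]
```

View pics/c9.png

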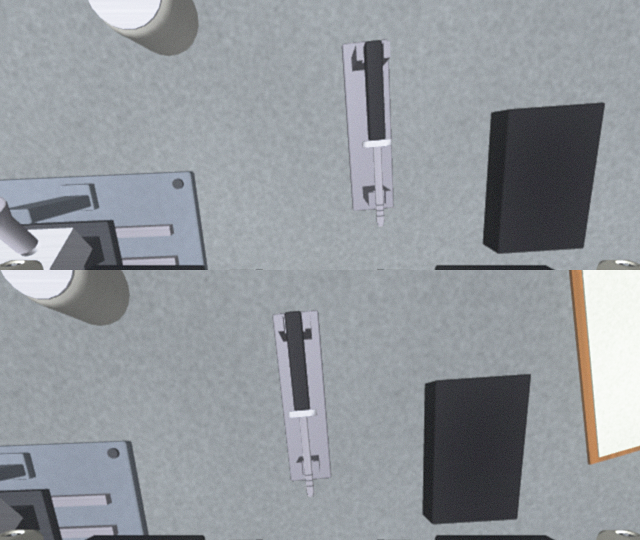

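Upper (w8): handle from (374,42) to the collar (377,143), tip (380,226). Lower (w9, minus 270): handle (293,42), collar (301.5,143.5), tip (309.5,226); carton well to the right.

Run:
```python
from h import *
np.set_printoptions(precision=4,suppress=True)
i=r.camera_info('wrist'); V=[dict(i,view=np.load(f'w{k}.npy')) for k in(8,9)]
im=[cv2.imread(f'pics/w{k}.png') for k in(8,9)]
h=[blob(m,w,lambda c:c.max(2)<70).astype(np.float32) for m,w in zip(im,((362,387,35,142),(282,312,35,143)))]
rc=[cv2.minAreaRect(p) for p in h]; print(rc)
print('handle mid',tri([(V[k],rc[k][0]) for k in(0,1)]))
for n,p,q in(('collar',(377,143.5),(301.5,143.5)),('tip',(380,226),(309.5,226))):
    print(n,tri([(V[0],p),(V[1],q)]),onz(V[0],p,.055),onz(V[1],q,.055))
print([onz(V[k],rc[k][0],.063) for k in(0,1)])
for k in(0,1):
    b=cv2.boxPoints(rc[k]); b=b[np.argsort(b[:,1])]; print([onz(V[k],(b[j]+b[j+1])/2,.063) for j in(0,2)])
print('plate',[onz(r.camera_info(n),p,.006) for n,p in(('top',(360.2,338.9)),('side',(415.1,280.6)))])
```

```text
[((373.86431884765625, 90.00193786621094), (97.932861328125, 19.098051071166992), 89.18154907226562), ((301.8739318847656, 89.80274963378906), (97.1474838256836, 11.829380989074707), 83.9909896850586)]
handle mid (array([ 0.6535, -0.2531,  0.0311]), [np.float64(0.3345979285428261), np.float64(0.3345979285427179)])
collar (array([ 0.5992, -0.2536,  0.0618]), [np.float64(0.11516688234396638), np.float64(0.11516688234364927)]) [ 0.599  -0.2547  0.055 ] [ 0.5993 -0.2532  0.055 ]
tip (array([ 0.5128, -0.261 ,  0.0588]), [np.float64(0.0029282222563360018), np.float64(0.0029282222565019922)]) [ 0.5119 -0.2617  0.055 ] [ 0.5119 -0.2609  0.055 ]
[array([ 0.6488, -0.2483,  0.063 ]), array([ 0.6494, -0.2547,  0.063 ])]
[array([ 0.691 , -0.2459,  0.063 ]), array([ 0.6034, -0.2508,  0.063 ])]
[array([ 0.6912, -0.2505,  0.063 ]), array([ 0.6045, -0.2592,  0.063 ])]
plate [array([ 0.3715, -0.18  ,  0.006 ]), array([ 0.3703, -0.1786,  0.006 ])]
```

Emit:
jog_arm([
  [[0.3,5.3,1,-1,0.08],[0.3,5.3,0.95,-1,0],[0.3,0,0,-5,0],[0.3,0,0,-5,0],[0.3,0,0,-4,0],[0.3,0,0,-3,0],[0.3,0,0,0,0],[0.3,0,0,0,0]],
], force=15)

```text
time_s: 10.25
tcp_pos: [0.6367, -0.2515, 0.0625]
eef_rot: [180.0, -0.1, 4.6]
contact_force: [0.7, -0.6, 0.9]
gripper_width: 0.057
gripper_force: 0.0
```

Emit:
jog_arm([
  [[0.3,0,0,-0.7,0],[-1,0,0,0,0],[-1,0,0,0,0],[-1,0,0,0,0],[-1,0,0,0,0],[-1,0,0,0,0],[-1,0,0,0,0]],
])

```text
time_s: 11.12
tcp_pos: [0.6355, -0.2518, 0.054]
eef_rot: [-180.0, 0.0, 4.5]
contact_force: [-1.0, 2.3, 2.1]
gripper_width: 0.0157
gripper_force: 15.0
```

Emit:
jog_arm([
  [[-1,0,0,3,0],[-1,0,0,4,0],[-1,0,0,5,0],[-1,0,0,4,0],[-1,0,0,0,0],[-1,0,0,0,0]],
])

```text
time_s: 11.88
tcp_pos: [0.635, -0.2518, 0.2131]
eef_rot: [-180.0, 0.0, 4.5]
contact_force: [0.4, -0.3, -1.6]
gripper_width: 0.0156
gripper_force: 15.0
```

Run:
```python
from h import *
np.set_printoptions(precision=4,suppress=True)
s=r.get_state(); print(s['time_s'],s['tcp_pos'],s['eef_rot'],s['gripper_width'],s['contact_force'])
w,iw=cap('wrist','w10.png'); t,it=cap('top','t10.png'); d,i=cap('side','s10.png')
p=s['tcp_pos']; c,q=np.cos(np.radians(4.6)),np.sin(np.radians(4.6))
for nm,I in(('w',iw),('t',it),('s',i)):
    print(nm,[proj(I,p-k*np.array([c,q,0])/1000)[0] for k in(125,40,-56)])
x,y=proj(i,p)[0].astype(int); a=d[max(0,y-75):y+75,x-100:x+100]
cv2.imwrite('pics/c10.png',np.vstack([cv2.resize(a,(640,480),interpolation=cv2.INTER_CUBIC)])); print(x,y)
```

```text
11.875 [ 0.635  -0.2518  0.2131] [-179.9602    0.0462    4.5199] 0.015578520687422045 [ 0.4041 -0.2921 -1.5659]
w [array([317.5007, 469.2946]), array([317.2404, 349.681 ]), array([316.8586, 174.2181])]
t [array([416.092 , 265.6214]), array([411.8227, 219.6227]), array([407.1697, 169.4902])]
s [array([391.1831, 162.503 ]), array([355.6468, 147.1392]), array([317.7293, 130.7459])]
339 140
```

View pics/c10.png

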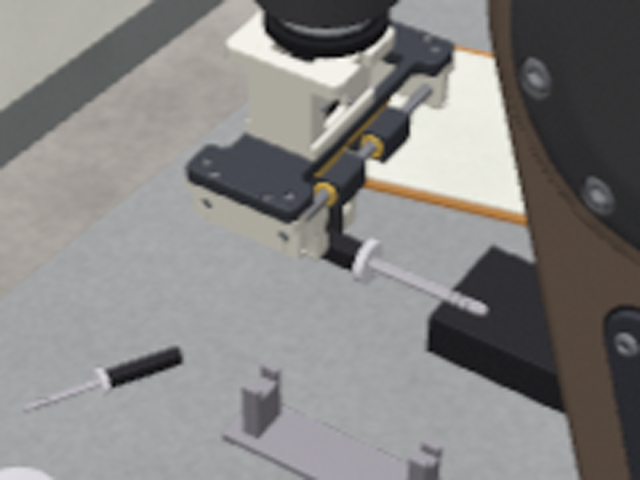

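Crop: rod firmly held, level; collar at (354,146), tip at (390,162) vs (391,162.5) predicted for a level rod — the grasp is as planned.

Emit:
jog_arm([
  [[-1,1,4.9,0,-0.037],[-1,1,4.9,0,0],[-1,1,4.9,0,0],[-1,1,4.9,0,0],[-1,1,4.9,0,0],[-1,1,4.9,0,0],[-1,1,4.9,0,0],[-1,0,0,0,0]],
])

```text
time_s: 13.02
tcp_pos: [0.7055, 0.0945, 0.2119]
eef_rot: [180.0, 0.1, 2.6]
contact_force: [0.0, -1.1, -1.1]
gripper_width: 0.0157
gripper_force: 15.0
```

Emit:
jog_arm([
  [[-1,0,0,-4,0],[-1,0,0,-4.1,0],[-1,0,0,0,0],[-1,0,0,0,0]],
])

```text
time_s: 13.52
tcp_pos: [0.7064, 0.0905, 0.1342]
eef_rot: [180.0, -0.1, 2.4]
contact_force: [0.6, -0.5, 0.2]
gripper_width: 0.0156
gripper_force: 15.0
```

Run:
```python
from h import *
np.set_printoptions(precision=4,suppress=True)
s=r.get_state(); print(s['time_s'],s['tcp_pos'],s['eef_rot'],s['contact_force'])
t,it=cap('top','t11.png'); d,i=cap('side','s11.png')
p=s['tcp_pos']; c,q=np.cos(np.radians(2.4)),np.sin(np.radians(2.4))
for nm,I in(('t',it),('s',i)):
    print(nm,[proj(I,p-k*np.array([c,q,0])/1000)[0] for k in(125,40,-56)],proj(I,[.5463,.0845,.135]))
cv2.imwrite('pics/c11.png',np.hstack([cv2.resize(t[190:280,190:270],(400,450),interpolation=cv2.INTER_CUBIC),cv2.resize(d[230:320,240:320],(400,450),interpolation=cv2.INTER_CUBIC)]))
```

```text
13.525 [0.7064 0.0905 0.1342] [179.9691  -0.0628   2.4175] [ 0.5844 -0.4512  0.2354]
t [array([234.1354, 231.2661]), array([234.6392, 190.2953]), array([235.1901, 145.4852])] [[233.4964 248.5459]]
s [array([254.7717, 278.0569]), array([221.724 , 257.1836]), array([186.7152, 235.0716])] [[268.7935 287.1071]]
```

View pics/c11.png

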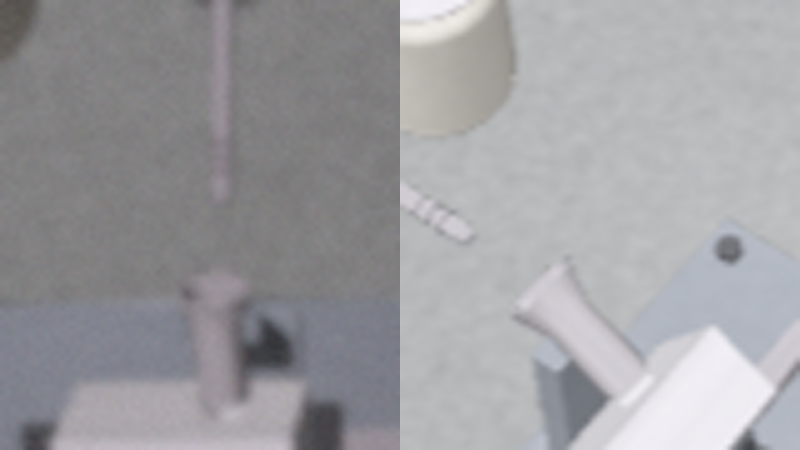

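Top part: tip at (234,230), mouth at (233,247); side part: tip (254,277), mouth (268.4,287.6) — all within a pixel of the predictions, the rod is lined up with the mouth.

Emit:
jog_arm([
  [[-1,-1.4,-0.05,-0.3,0],[-1,-1.4,-0.05,0,0],[-1,-1.2,-0.05,0,0],[-1,0,0,0,0],[-1,0,0,0,0]],
])

```text
time_s: 14.25
tcp_pos: [0.666, 0.0896, 0.1305]
eef_rot: [-180.0, -0.1, 2.4]
contact_force: [0.0, -0.1, -0.5]
gripper_width: 0.0157
gripper_force: 15.0
```

Emit:
jog_arm([
  [[-1,-0.1,0,1.31,0],[-1,-0.22,0,1.29,0],[-1,-0.36,-0.02,1.26,0],[-1,0,0,0,0],[-1,0,0,0,0]],
])

```text
time_s: 14.88
tcp_pos: [0.6602, 0.0896, 0.1697]
eef_rot: [-180.0, -0.2, 2.4]
contact_force: [5.2, 0.5, 2.5]
gripper_width: 0.0154
gripper_force: 15.0
```

```bash
cat > rod.py <<'E'
from h import *
import sys
np.set_printoptions(precision=4,suppress=True)
s=r.get_state(); print(s['time_s'],s['tcp_pos'],s['eef_rot'],s['contact_force'],s['gripper_width'],s['gripper_force'])
g=s['tcp_pos']; yw=np.radians(float(sys.argv[1])); h=-np.array([np.cos(yw),np.sin(yw),0])
# collar: bright blob near the predicted place in the side image -> pitch of rod (grip point + plane of the rod known)
d,i=cap('side','s_%.0f.png'%(s['time_s']*1000)); t,it=cap('top')
n=np.cross(h,[0,0,1])
for ph in range(-10,50,10):
    a=np.radians(ph); v=np.cos(a)*h-np.sin(a)*np.array([0,0,1]); print(ph,proj(i,[g+.037*v,g+.08*v,g+.122*v]).round(1).tolist(),proj(it,[g+.037*v,g+.122*v]).round(1).tolist())
E
python3 rod.py 2.4
```

```text
14.875 [0.6602 0.0896 0.1697] [-179.9633   -0.2019    2.4378] [5.2136 0.5125 2.4717] 0.015409620106860462 14.998326748609543
-10 [[234.6, 255.0], [251.4, 263.4], [268.5, 272.0]] [[229.8, 205.5], [227.6, 247.1]]
0 [[235.4, 257.2], [252.8, 268.1], [270.4, 279.0]] [[230.4, 206.6], [229.8, 249.8]]
10 [[235.6, 259.1], [253.1, 272.0], [270.6, 284.9]] [[231.1, 207.1], [232.0, 250.6]]
20 [[235.4, 260.6], [252.5, 275.1], [269.3, 289.4]] [[231.7, 207.1], [234.0, 249.4]]
30 [[234.8, 261.7], [250.9, 277.3], [266.6, 292.6]] [[232.3, 206.5], [235.8, 246.6]]
40 [[233.7, 262.4], [248.4, 278.6], [262.6, 294.3]] [[232.8, 205.4], [237.4, 242.2]]
```

```bash
cat > rod.py <<'E'
from h import *
import sys
np.set_printoptions(precision=4,suppress=True)
def pitch(yawdeg,lo=-15,hi=50,a0=.045,a1=.10,dbg=0):
    s=r.get_state(); g=s['tcp_pos']; yw=np.radians(yawdeg); h=-np.array([np.cos(yw),np.sin(yw),0]); n=np.cross(h,[0,0,1])
    print(s['time_s'],g,s['eef_rot'],s['contact_force'],s['gripper_width'])
    for nm in('side','top')[:1]:
        d,i=cap(nm,'s_%.0f.png'%(s['time_s']*1000))
        V=lambda ph,k:g+k*(np.cos(np.radians(ph))*h-np.sin(np.radians(ph))*np.array([0,0,1]))
        poly=np.array([proj(i,V(p,k))[0] for p,k in((lo,a0),(lo,a1),((lo+hi)/2,a1),(hi,a1),(hi,a0))]).astype(np.int32)
        m=np.zeros(d.shape[:2],np.uint8); cv2.fillPoly(m,[poly],1)
        gr=cv2.GaussianBlur(cv2.cvtColor(d,cv2.COLOR_BGR2GRAY),(3,3),0).astype(int); med=np.median(gr[m>0])
        for sg in(1,):
            k=((gr-med)*sg>14)&(m>0); nn,l,st,ce=cv2.connectedComponentsWithStats(k.astype(np.uint8)); j=1+np.argmax(st[1:,4]); p=np.argwhere(l==j)[:,::-1].astype(np.float32)
            vx,vy,x0,y0=cv2.fitLine(p,cv2.DIST_HUBER,0,.01,.01).ravel()
            X=[]
            for t in(-8,8):
                o,q=ray(i,(x0+t*vx,y0+t*vy)); X.append(o+q*(n@(g-o))/(n@q))
            D=X[1]-X[0]; D*=np.sign(D@h); print(nm,'n',len(p),'spread',p.min(0),p.max(0),'pitch down',np.degrees(np.arctan2(-D[2],D@h)),'grip-line offset mm',1000*np.cross([(X[0]-g)@h,X[0][2]-g[2]],[D@h,D[2]])/np.linalg.norm(D))
if __name__=='__main__': pitch(float(sys.argv[1]),*map(float,sys.argv[2:]))
E
python3 rod.py 2.4 0 30
```

```text
14.975 [0.6602 0.0896 0.1693] [-179.9771   -0.1813    2.4385] [5.6491 1.1981 1.5791] 0.015583559100620694
side n 37 spread [238. 260.] [257. 275.] pitch down 10.90072472737475 grip-line offset mm -1.2483762821224875rod.py:19: DeprecationWarning: Arrays of 2-dimensional vectors are deprecated. Use arrays of 3-dimensional vectors instead. (deprecated in NumPy 2.0)
  D=X[1]-X[0]; D*=np.sign(D@h); print(nm,'n',len(p),'spread',p.min(0),p.max(0),'pitch down',np.degrees(np.arctan2(-D[2],D@h)),'grip-line offset mm',1000*np.cross([(X[0]-g)@h,X[0][2]-g[2]],[D@h,D[2]])/np.linalg.norm(D))
```

Emit:
jog_arm([
  [[-1,-0.45,-0.02,1.22,0],[-1,-0.58,-0.02,1.17,0],[-1,0,0,0,0]],
])

```text
time_s: 15.4
tcp_pos: [0.6481, 0.0889, 0.1929]
eef_rot: [-180.0, -0.0, 2.4]
contact_force: [0.1, -0.1, -0.7]
gripper_width: 0.0157
gripper_force: 15.0
```

```bash
python3 -W ignore rod.py 2.4 5 45
```

```text
15.4 [0.6481 0.0889 0.1929] [-179.9781   -0.0006    2.4146] [ 0.0867 -0.1032 -0.7392] 0.015746112553542496
side n 59 spread [240. 258.] [261. 276.] pitch down 20.39209636764969 grip-line offset mm 1.1282700897456546
```

Emit:
jog_arm([
  [[-1,1,0.04,0.5,0],[-1,2.2,0.08,0,0],[-1,0,0,-0.4,0],[-1,0,0,0,0]],
])

```text
time_s: 15.95
tcp_pos: [0.6798, 0.0898, 0.1919]
eef_rot: [180.0, 0.2, 2.4]
contact_force: [-0.7, -0.4, -0.8]
gripper_width: 0.0155
gripper_force: 15.0
```

```bash
python3 -W ignore rod.py 2.4 5 35 .042 .115; python3 -W ignore - <<'E'
from h import *
# tip: bright blob extreme in side/top, triangulated
g=r.get_state()['tcp_pos']; I={n:r.camera_info(n) for n in('side','top')}
for ph in(16,20,24):
    a=np.radians(ph); v=np.array([-np.cos(a),-.042*np.cos(a),-np.sin(a)]); print(ph,[proj(I[n],g+.125*v).round(1).tolist() for n in I],g+.125*v)
import glob; f=sorted(glob.glob('pics/s_*.png'),key=lambda x:int(x[7:-4]))[-1]; d=cv2.cvtColor(cv2.imread(f),cv2.COLOR_BGR2GRAY)
x,y=proj(I['side'],g+.125*np.array([-.94,-.04,-.342]))[0].astype(int); print(f,x-9,y-9); print(d[y-9:y+10,x-12:x+10])
E
```

```text
15.95 [0.6798 0.0898 0.1919] [179.9655   0.1613   2.3941] [-0.7314 -0.3585 -0.7997] 0.01547925145411702
side n 55 spread [227. 249.] [248. 268.] pitch down 22.07839742022328 grip-line offset mm -0.5798661174086012
16 [[[262.2, 276.7]], [[231.5, 239.9]]] [0.55970971 0.08479521 0.15799058]
20 [[[261.5, 278.5]], [[232.3, 239.3]]] [0.56240584 0.08490844 0.14969274]
24 [[[260.6, 280.1]], [[233.1, 238.4]]] [0.56567424 0.08504572 0.14160317]
pics/s_15950.png 252 269
[[167 182 192 173 167 177 177 174 172 172 174 174 174 175 177 177 175 174
  174 176 178 177]
 [184 192 187 168 174 168 166 173 171 172 173 175 177 178 177 175 174 175
  175 176 177 177]
 [180 188 171 179 191 197 178 166 172 174 174 175 178 176 175 177 178 177
  177 177 177 177]
 [157 153 179 193 194 183 173 168 171 176 176 175 175 173 173 177 179 178
  179 180 179 177]
 [171 158 173 192 182 170 184 193 175 169 175 173 173 173 174 176 177 178
  179 180 179 177]
 [177 174 162 162 174 186 193 195 195 178 170 175 176 175 174 174 174 174
  176 177 175 174]
 [178 178 173 155 158 187 195 194 187 183 171 168 175 174 172 173 173 173
  17
[... 431 characters left out ...]
5 174 173 174 176 178 177 175
  174 173 172 172]
 [170 171 173 173 175 177 174 171 172 173 173 171 169 169 174 177 176 174
  173 173 174 175]
 [174 175 176 176 178 179 176 172 171 172 174 173 169 169 173 176 175 173
  172 173 174 176]
 [175 176 175 176 176 175 174 173 173 174 174 174 172 173 176 177 176 174
  172 172 162 184]
 [173 173 173 173 172 171 171 173 174 174 174 173 172 172 174 176 175 174
  173 171 185 195]
 [172 171 172 172 172 172 173 174 175 175 173 172 172 171 172 174 175 174
  176 186 193 195]
 [172 170 171 172 173 173 174 175 176 174 172 169 169 170 173 174 174 177
  188 194 194 192]
 [172 172 173 173 172 174 176 178 180 175 170 168 168 170 173 174 176 187
  195 195 194 192]]
```

```bash
cat > tip.py <<'E'
from h import *
import sys
np.set_printoptions(precision=4,suppress=True)
def tip(px,yawdeg=2.4,dz=0):
    g=r.get_state()['tcp_pos']; i=r.camera_info('side'); yw=np.radians(yawdeg); h=-np.array([np.cos(yw),np.sin(yw),0]); n=np.cross(h,[0,0,1])
    o,q=ray(i,px); X=o+q*(n@(g-o))/(n@q); v=X-g; print('tip',X,'L',np.linalg.norm(v),'pitch',np.degrees(np.arctan2(-v[2],v@h)))
if __name__=='__main__': tip((float(sys.argv[1]),float(sys.argv[2])),float(sys.argv[3]))
E
python3 tip.py 258.3 277.3 2.4
```

```text
tip [0.5706 0.0853 0.1467] L 0.11852882149170256 pitch 22.704710314967684
```

Emit:
jog_arm([
  [[-1,-0.25,0,0.36,0],[-1,-1.09,-0.04,-0.76,0],[-1,-1.09,-0.05,-0.76,0],[-1,-1.09,-0.04,-0.76,0],[-1,0,0,0,0],[-1,0,0,0,0]],
])

```text
time_s: 16.75
tcp_pos: [0.6455, 0.0889, 0.1746]
eef_rot: [180.0, -0.0, 2.4]
contact_force: [0.5, 0.1, -1.1]
gripper_width: 0.0156
gripper_force: 15.0
```

Emit:
jog_arm([
  [[-1,-0.55,-0.02,-0.44,0],[-1,-0.55,-0.03,-0.44,0],[-1,0,0,0,0],[-1,0,0,0,0]],
])

```text
time_s: 17.25
tcp_pos: [0.6343, 0.0883, 0.1655]
eef_rot: [180.0, -0.0, 2.4]
contact_force: [0.5, -0.4, -1.3]
gripper_width: 0.0155
gripper_force: 15.0
```

Emit:
jog_arm([
  [[-1,-0.29,-0.01,0.6,0],[-1,-0.3,-0.01,0.6,0],[-1,-0.33,-0.02,0.53,0],[-1,-0.32,-0.01,0.53,0],[-1,-0.12,0,0.16,0],[-1,0,0,0,0],[-1,0,0,0,0]],
])

```text
time_s: 18.12
tcp_pos: [0.6207, 0.0878, 0.1896]
eef_rot: [180.0, -0.0, 2.4]
contact_force: [0.3, 0.1, -1.0]
gripper_width: 0.0156
gripper_force: 15.0
```

```bash
python3 -W ignore rod.py 2.4 15 45 .042 .075
```

```text
18.125 [0.6207 0.0878 0.1896] [179.9999  -0.0026   2.4183] [ 0.2857  0.0814 -1.0304] 0.015594258191438436
side n 17 spread [250. 268.] [262. 280.] pitch down 33.04474213784764 grip-line offset mm 4.456517890086242
```

Emit:
jog_arm([
  [[-1,-0.52,-0.02,-0.48,0],[-1,-0.52,-0.03,-0.48,0],[-1,-0.57,-0.02,-0.4,0],[-1,-0.57,-0.02,-0.4,0],[-1,0,0,0,0]],
])

```text
time_s: 18.8
tcp_pos: [0.5981, 0.0868, 0.1717]
eef_rot: [180.0, 0.0, 2.4]
contact_force: [0.0, -0.1, -0.8]
gripper_width: 0.0153
gripper_force: 15.0
```

Emit:
jog_arm([
  [[-1,-0.57,-0.02,-0.4,0],[-1,-0.57,-0.03,-0.4,0],[-1,-0.57,-0.02,-0.4,0],[-1,0,0,0,0]],
])

```text
time_s: 19.3
tcp_pos: [0.581, 0.0861, 0.1597]
eef_rot: [180.0, 0.0, 2.4]
contact_force: [-0.0, -0.2, -0.7]
gripper_width: 0.0159
gripper_force: 15.0
```

Emit:
jog_arm([
  [[-1,-0.41,-0.02,-0.29,0],[-1,-0.25,-0.01,-0.17,0],[-1,0,0,0,0],[-1,0,0,0,0]],
])

```text
time_s: 19.8
tcp_pos: [0.5758, 0.086, 0.156]
eef_rot: [-180.0, -0.1, 2.4]
contact_force: [3.1, -0.4, 2.8]
gripper_width: 0.0158
gripper_force: 15.0
```

Emit:
jog_arm([
  [[-1,-0.25,-0.01,-0.17,0],[-1,0,0,0,0],[-1,0,0,0,0]],
])

```text
time_s: 20.18
tcp_pos: [0.5755, 0.0862, 0.156]
eef_rot: [-180.0, -0.4, 2.5]
contact_force: [5.5, -0.9, 6.9]
gripper_width: 0.0155
gripper_force: 15.0
```

Emit:
jog_arm([
  [[-1,-0.16,-0.01,-0.12,0],[-1,0,0,0,0],[-1,0,0,0,0]],
], force=20)

```text
time_s: 20.55
tcp_pos: [0.5754, 0.0863, 0.1559]
eef_rot: [-179.9, -0.5, 2.5]
contact_force: [8.9, -1.3, 11.0]
gripper_width: 0.0154
gripper_force: 20.0
```

```bash
python3 -W ignore - <<'E'
from h import *
np.set_printoptions(precision=4,suppress=True,linewidth=220)
s=r.get_state(); print(s['tcp_pos'],s['contact_force'])
d,i=cap('side','s20.png'); M=np.array([.5463,.0845,.135]);u=np.array([.8184,.0343,.5736]);w=np.array([-.0419,.9991,0]);n=np.cross(u,w)
for k in(-20,-10,0,3,6,20,34): print(k,proj(i,M+k*u/1000).round(1), 'up/down edge r15',proj(i,M+(k*u+15*n)/1000).round(1),proj(i,M+(k*u-15*n)/1000).round(1))
g=cv2.cvtColor(d,cv2.COLOR_BGR2GRAY)
# brightness profile along the tube axis, from -25 to +30 mm (mean over +-8 mm across)
for k in range(-30,34,2): print(k,[int(g[int(round(p[1])),int(round(p[0]))]) for p in proj(i,[M+(k*u+c*w+a*n)/1000 for c,a in((0,0),(0,6),(0,-6),(10,0),(-10,0),(0,13),(0,-13))])])
E
```

```text
[0.5754 0.0863 0.1559] [ 8.9011 -1.278  10.9894]
-20 [[276.1 294.7]] up/down edge r15 [[279.1 293.4]] [[273.1 295.9]]
-10 [[272.4 290.9]] up/down edge r15 [[275.5 289.6]] [[269.5 292.1]]
0 [[268.8 287.1]] up/down edge r15 [[271.8 285.8]] [[265.9 288.4]]
3 [[267.7 286. ]] up/down edge r15 [[270.7 284.6]] [[264.8 287.3]]
6 [[266.6 284.8]] up/down edge r15 [[269.6 283.5]] [[263.7 286.2]]
20 [[261.5 279.5]] up/down edge r15 [[264.4 278.1]] [[258.6 280.9]]
34 [[256.3 274.2]] up/down edge r15 [[259.2 272.6]] [[253.6 275.6]]
-30 [184, 181, 181, 158, 155, 170, 182]
-28 [183, 181, 182, 170, 154, 170, 183]
-26 [183, 181, 182, 156, 161, 170, 182]
-24 [184, 181, 181, 154, 155, 171, 182]
-22 [184, 181, 182, 152, 155, 171, 182]
-20 [183, 181, 182, 166, 155, 171, 183]
-18 [183, 177, 183, 150, 160, 170, 182]
-16 [184, 182, 182, 149, 160, 171, 181]
-14 [183, 182, 182, 163, 154, 158, 180]
-12 [182, 182, 181, 164, 146, 172, 180]
-10 [182, 179, 182, 154, 152, 173, 178]
-8 [181, 182, 182, 154, 145, 173, 177]
-6 [180, 180, 181, 167, 152, 166, 176]
-4 [180, 179, 181, 166, 145, 166, 176]
-2 [179, 177, 178, 157, 149, 172, 185]
0 [178, 176, 178, 176, 189, 175, 216]
2 [216, 198, 216, 190, 209, 185, 216]
4 [216, 217, 213, 213, 213, 218, 214]
6 [212, 214, 114, 201, 210, 217, 154]
8 [122, 191, 114, 181, 158, 199, 42]
10 [53, 64, 52, 98, 158, 152, 50]
12 [51, 53, 51, 44, 144, 53, 41]
14 [52, 52, 52, 45, 154, 53, 41]
16 [51, 53, 51, 45, 143, 53, 42]
18 [51, 52, 52, 44, 143, 52, 48]
20 [51, 52, 50, 45, 141, 52, 42]
22 [51, 52, 51, 43, 141, 52, 40]
24 [51, 53, 50, 43, 141, 52, 50]
26 [52, 52, 51, 44, 141, 52, 49]
28 [51, 52, 50, 50, 138, 53, 50]
30 [52, 52, 51, 117, 107, 52, 103]
32 [53, 52, 43, 117, 88, 52, 99]
```

Brightness profile along the tube axis: bright collar (≈216) starts right at the mouth (0–7 mm) with tube (≈180) directly below: seated, 14 N without further movement. Now draw it out.

Emit:
jog_arm([
  [[-1,0.82,0.03,0.57,0],[-1,1.64,0.07,1.15,0],[-1,1.64,0.07,1.15,0],[-1,1.64,0.07,1.15,0],[-1,1.64,0.07,1.15,0],[-1,1.64,0.07,1.15,0],[-1,1.64,0.07,1.15,0],[-1,0,0,0,0]],
])

```text
time_s: 21.6
tcp_pos: [0.6778, 0.0901, 0.2264]
eef_rot: [180.0, 0.1, 2.4]
contact_force: [-0.5, -0.2, -1.4]
gripper_width: 0.0157
gripper_force: 20.0
```

```bash
python3 -W ignore rod.py 2.4 15 50 .042 .11
python3 - <<'E'
from h import *
im,i=cap('wrist','w21.png'); t,it=cap('top','t21.png')
a=cv2.imread('pics/t6.png'); c=t[225:325,105:305]; print(c[72,95:110].max(1),a[225:325,105:305][72,95:110].max(1))
E
```

```text
21.6 [0.6778 0.0901 0.2264] [179.9923   0.1128   2.3843] [-0.5462 -0.2496 -1.4024] 0.015668856493103345
side n 64 spread [223. 240.] [243. 261.] pitch down 31.40865883532857 grip-line offset mm 3.5770453906842365
[ 58  48  49  59  83 116 125 102  84  75  75  75  76  74  75] [ 55  46  40  50  80 107 116  98  77  70  71  69  67  75  71]
```

Emit:
jog_arm([
  [[-1,-0.65,-4.9,0,0.037],[-1,-0.65,-4.9,0,0],[-1,-0.65,-4.9,0,0],[-1,-0.65,-4.9,0,0],[-1,-0.65,-4.9,0,0],[-1,-0.65,-4.9,0,0],[-1,-0.65,-4.8,0,0],[-1,0,0,0,0]],
])

```text
time_s: 22.75
tcp_pos: [0.6302, -0.2546, 0.2264]
eef_rot: [-180.0, 0.1, 4.3]
contact_force: [0.0, -0.5, -2.1]
gripper_width: 0.0153
gripper_force: 20.0
```

Emit:
jog_arm([
  [[-1,0,0,-2,0],[-1,0,0,-4,0],[-1,0,0,-3,0],[-1,0,0,0,0],[-1,0,0,0,0]],
])

```text
time_s: 23.38
tcp_pos: [0.6327, -0.2516, 0.1386]
eef_rot: [180.0, -0.1, 4.6]
contact_force: [0.6, 0.0, -0.7]
gripper_width: 0.0152
gripper_force: 20.0
```

Emit:
jog_arm([
  [[-1,0,0,-1,0],[-1,0,0,-1,0],[-1,0,0,-1,0],[-1,0,0,-1,0],[-1,0,0,0,0]],
], force=12)

```text
time_s: 24.0
tcp_pos: [0.6313, -0.2517, 0.0959]
eef_rot: [-180.0, 0.1, 4.5]
contact_force: [-0.8, -0.5, -0.4]
gripper_width: 0.0159
gripper_force: 12.0
```

```bash
python3 -W ignore rod.py 4.55 0 40 .042 .085
```

```text
24.0 [ 0.6313 -0.2517  0.0959] [-179.9672    0.1376    4.5267] [-0.8051 -0.54   -0.4331] 0.015925842904791886
side n 27 spread [353. 189.] [368. 203.] pitch down 24.0504333085894 grip-line offset mm -1.50989156348936
```

Emit:
jog_arm([
  [[-1,0,0,-1,0],[-1,0,0,-1,0],[-1,0,0,-1,0],[-1,0,0,-0.7,0],[-1,0,0,-0.4,0],[-1,0,0,0,0],[-1,0,0,0,0]],
])

```text
time_s: 24.92
tcp_pos: [0.6319, -0.2517, 0.0562]
eef_rot: [-180.0, 0.0, 4.5]
contact_force: [0.5, 0.1, -1.4]
gripper_width: 0.016
gripper_force: 12.0
```

Emit:
jog_arm([
  [[-1,0,0,-0.3,0],[-1,0,0,0,0],[-1,0,0,0,0]],
])

```text
time_s: 25.3
tcp_pos: [0.6323, -0.2518, 0.0543]
eef_rot: [180.0, -0.0, 4.6]
contact_force: [-1.5, 3.0, 6.0]
gripper_width: 0.0157
gripper_force: 12.0
```

```bash
python3 -W ignore rod.py 4.55 -12 20 .042 .085
```

```text
25.3 [ 0.6323 -0.2518  0.0543] [179.9843  -0.0455   4.5555] [-1.512   2.9714  5.9868] 0.015711823695201816
side n 28 spread [354. 198.] [369. 206.] pitch down 0.9426568791047303 grip-line offset mm -3.191963692465591
```

Emit:
jog_arm([
  [[-1,0,0,0,0],[-1,0,0,2,0],[-1,0,0,3,0],[-1,0,0,4,0],[-1,-1,0.5,2,0],[-1,-4,2,0,0],[-1,-4.5,2.5,0,0],[-1,-4,2,0,0]],
], force=25)

```text
time_s: 26.35
tcp_pos: [0.4944, -0.1809, 0.1624]
eef_rot: [-180.0, 0.1, 4.5]
contact_force: [0.8, -0.3, -0.7]
gripper_width: 0.0151
gripper_force: 25.0
```

Emit:
jog_arm([
  [[-1,-0.5,1,0,0],[-1,0,0,0,0],[-1,0,0,0,0]],
])

```text
time_s: 26.72
tcp_pos: [0.4928, -0.172, 0.1631]
eef_rot: [180.0, -0.0, 4.5]
contact_force: [-0.0, 0.2, -0.7]
gripper_width: 0.015
gripper_force: 25.0
```

```bash
python3 -W ignore rod.py 4.55 -12 15 .045 .115; python3 -W ignore - <<'E'
from h import *
np.set_printoptions(precision=4,suppress=True,linewidth=220)
g=r.get_state()['tcp_pos']; v=-np.array([.9968,.0793,0]); i=r.camera_info('side'); t,it=cap('top','t25.png')
import glob; f=sorted(glob.glob('pics/s_*.png'),key=lambda x:int(x[7:-4]))[-1]; d=cv2.cvtColor(cv2.imread(f),cv2.COLOR_BGR2GRAY); t=cv2.cvtColor(t,cv2.COLOR_BGR2GRAY)
for n,J,im in(('side',i,d),('top',it,t)):
    p=proj(J,[g+k*v/1000 for k in(37,121)]); x,y=p[1].astype(int); print(n,p.round(1).tolist(),'cols from',x-9,'rows from',y-8); print(im[y-8:y+9,x-9:x+10])
E
```

```text
26.725 [ 0.4928 -0.172   0.1631] [179.9925  -0.0067   4.5464] [-0.0469  0.2465 -0.7091] 0.014994590526881641
side n 17 spread [396. 220.] [409. 226.] pitch down 1.1092346169702911 grip-line offset mm -3.5687504997656023
side [[387.5, 216.5], [425.3, 234.4]] cols from 416 rows from 226
[[149 147 145 145 147 149 149 150 150 150 149 149 149 148 147 148 148 148 148]
 [145 147 146 147 149 150 148 147 149 150 150 148 147 147 148 149 149 149 149]
 [168 149 136 147 148 149 147 145 147 151 149 146 145 146 146 147 149 151 151]
 [158 139 158 162 149 149 147 145 146 149 151 149 147 147 148 146 147 151 152]
 [143 143 163 157 140 146 139 138 147 148 150 150 149 147 148 147 146 148 150]
 [124 148 165 148 147 160 160 157 139 137 146 147 146 147 148 147 147 146 147]
 [108 126 144 146 157 164 163 162 166 147 137 145 144 145 145 146 146 146 146]
 [142 143 129 119 144 162 165 163 164 167 156 144 144 146 146 146 145 146 146]
 [149 145 142 142 131 130 141 152 160 152 144 144 146 148 150 149 147 146 147]
 [147 144 145 147 143 140 134 122 125 127 137 146 147 149 150 147 146 145 146]
 [146 145 146 147 145 14
[... 1238 characters left out ...]
23 224 224 217 205 185 175 179 187 208 220 220 220 219 217 214 215]
 [222 222 221 223 223 219 212 201 189 189 201 212 221 223 220 220 217 216 219]
 [221 220 221 222 222 221 219 213 209 207 212 217 221 221 221 219 215 217 220]
 [221 222 222 222 221 222 222 218 215 215 215 218 220 221 220 219 217 219 221]
 [218 221 222 222 221 221 220 218 219 220 219 220 220 222 222 220 220 220 223]
 [221 220 221 222 219 221 221 222 222 221 221 223 221 221 218 220 221 223 222]
 [222 221 221 219 219 220 220 220 221 222 222 222 222 220 218 218 220 222 223]
 [220 220 216 218 219 220 222 221 223 224 222 222 224 220 218 218 218 222 222]
 [222 219 219 217 219 219 221 224 225 225 224 223 222 221 223 219 220 221 222]]
```

```bash
python3 -W ignore - <<'E'
from h import *
np.set_printoptions(precision=4,suppress=True,linewidth=220)
g=r.get_state()['tcp_pos']; v=-np.array([.9968,.0793,0]); i=r.camera_info('side'); it=r.camera_info('top')
import glob; f=sorted(glob.glob('pics/s_*.png'),key=lambda x:int(x[7:-4]))[-1]; d=cv2.imread(f); t=cv2.imread('pics/t25.png')
X,e=tri([(i,(425.2,232.8)),(it,(367.8,341.8))]); print('tip',X,e)
n=np.cross(v,[0,0,1])
def pl(px): o,q=ray(i,px); return o+q*(n@(g-o))/(n@q)
p=blob(d,(374,400,203,230),lambda c:c.min(2)>185); c=p.mean(0); print('collar',len(p),p.min(0),p.max(0),c); C=pl(c); T=pl((425.2,232.8)); print(C,T,np.linalg.norm(T-C))
D=T-C; print('pitch down',np.degrees(np.arctan2(-D[2],D@v)))
# shaft pixels: bright ridge per column
gr=cv2.cvtColor(d,cv2.COLOR_BGR2GRAY).astype(float); P=[]
for x in range(394,424):
    y0=proj(i,g+ (37+(x-387.5)*84/37.8)*v/1000)[0][1]-1.2; ys=np.arange(int(y0)-5,int(y0)+7); w=gr[ys,x]; b=np.median(gr[int(y0)-14:int(y0)-6,x]); a=np.clip(w-b-6,0,None)
    if a.sum()>15: P.append((x,(a*ys).sum()/a.sum()))
P=np.array(P,np.float32); vx,vy,x0,y0=cv2.fitLine(P,cv2.DIST_HUBER,0,.01,.01).ravel(); 
for q in((392,420),):
    A,B=[pl((x,y0+(x-x0)*vy/vx)) for x in q]; D=B-A; print(len(P),'line pitch',np.degrees(np.arctan2(-D[2],D@v)),A,B)
pp=blob(t,(325,400,300,380),lambda c:c.min(2)>150); r_=cv2.minAreaRect(pp.astype(np.float32)); print('plate mid',r_,onz(it,r_[0],.006))
E
```

```text
tip [ 0.3723 -0.18    0.1695] [np.float64(0.14751591848389628), np.float64(0.14751591848387482)]
collar 16 [383 209] [388 218] [385.3125 213.4375]
[ 0.4615 -0.1746  0.1687] [ 0.3731 -0.1816  0.1673] 0.0886922588769041
pitch down 0.8524591688903523
25 line pitch -0.006708618193461374 [ 0.446  -0.1758  0.165 ] [ 0.384  -0.1808  0.165 ]
plate mid ((359.5043640136719, 334.53277587890625), (67.53565979003906, 57.42512893676758), 82.40535736083984) [ 0.3809 -0.1784  0.006 ]
```

Emit:
jog_arm([
  [[-1,-0.1,0.1,-1.5,0],[-1,0,0,-1.5,0],[-1,0,0,-1.1,0],[-1,0,0,0,0],[-1,0,0,0,0],[-1,0,0,0,0]],
])

```text
time_s: 27.58
tcp_pos: [0.4916, -0.1708, 0.1228]
eef_rot: [180.0, -0.1, 4.5]
contact_force: [0.0, -0.6, -1.1]
gripper_width: 0.0154
gripper_force: 25.0
```

```bash
python3 -W ignore - <<'E'
from h import *
np.set_printoptions(precision=4,suppress=True,linewidth=220)
s=r.get_state(); print(s['time_s'],s['tcp_pos'],s['qd'].round(2),s['contact_force'])
d,i=cap('side','s27.png'); t,it=cap('top','t27.png'); w,_=cap('wrist','w27.png')
a=cv2.imread('pics/top1.png'); 
# canisters, carton unmoved?
for nm,win,f in(('can1',(275,315,150,195),lambda c:c.min(2)>170),('can2',(150,195,160,205),lambda c:c.min(2)>170),('carton',(450,515,215,300),lambda c:c.max(2)<45)):
    print(nm,blob(a,win,f).mean(0),blob(t,win,f).mean(0))
c=lambda m:m[225:325,105:305][72,95:112].max(1); print(c(t),c(cv2.imread('pics/t6.png')))
E
```

```text
27.575 [ 0.4916 -0.1708  0.1228] [-0.04 -0.15 -0.06 -0.08  0.    0.03] [ 0.0301 -0.5779 -1.141 ]
can1 [294.3752 170.1827] [294.3366 170.4792]
can2 [170.5082 179.3791] [170.6375 179.4722]
carton [480.2711 257.3161] [480.3179 257.8279]
[98 99 98 98 93 95 97 96 98 96 94 93 92 92 94 93 94] [ 55  46  40  50  80 107 116  98  77  70  71  69  67  75  71  72  68]
```

```bash
python3 -c "
from plant import r
print(r.close_job())"
```

```text
the job is handed in; nothing more can be done
None
```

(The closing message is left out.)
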